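Put the clamp and V-block away and push the kit drawer home

ROBOT

A 6-joint arm with a two-finger parallel gripper is mounted at the origin on the work surface. World frame = base frame: x ahead of the robot, y to its left, z up, the work surface at z = 0. Lengths are in m, angles in rad, forces in N, time in s.
With the tool pointing down it reaches from about 0.325 to 0.775 m from the base axis. Payload 5.5 kg.
Tool frame: the origin (TCP) lies on the centre line of the jaws, within the pads' length; the fingertips stand 17 mm ahead of it and the grasp point (between the pads) lies 2 mm behind it (env.tips_ahead is the distance from the TCP to the fingertips, in m); y points along the fingers, z is the direction in which the jaws open and shut, and the axes are right-handed (so a half turn about y gives the same grasp; the last joint's range is limited). The gripper opens to 85 mm and grips with 20 to 120 N. Pads are 22 mm wide; open, the fingers measure 114 mm over their backs; the gripper's body (76 mm by 85 mm) begins 54 mm behind the grasp point. The pads swing forward as they close: fully open they stand 13 mm farther back than shut.
Start: joints at [-1.17, 0.091, 1.231, -0, 1.82, -0.057], TCP at [0.265, -0.538, 0.248] pointing down, gripper open.
Joint ranges: [-2.87, 2.87], [-0.86, 2.18], [0.17, 2.46], [-1.51, 4.65], [0.06, 2.69], [-2.65, 2.65]. Speed limits (rad/s): [2.57, 2.57, 3.01, 3.14, 3.14, 3.14].

INTERFACE

Orientations are given as a unit quaternion [x, y, z, w].
In Python, from cell import env, viewer gives the robot as it stands.
- The arm moves only by the tool apply_moves, never from a script. Its argument "increments" is a list of rows, each a list of 3 entries, a list of its own where there are three numbers: the closure, from 0 (fully open) to 1 (shut), then the shift along the world's x, y, z in cm, then the turn, a rotation vector about the world's x, y, z in rad. In form: [[hand, [x, y, z], [wx, wy, wz]], ...]. A call has 1 to 20 rows; each row is the pose to reach, as a shift and turn from the pose measured when the call began; what a row does not reach only later rows make up. A row lasts 1/12 s, in which the tool goes at most 41.7 mm and 7.16 degrees, less where a joint would pass 70% of its speed; a pose out of reach is approached as far as the arm can. A call with a gripper value outside its range is refused whole. The fingers move at their own pace and stop on an object; the grip force is fixed at half the most. Time passes only in rows, so rows that repeat a pose let the fingers close. It gives the time, the measured TCP pose, the force and the opening at its end, in the units of the state.
- env.sense(): the state, without advancing time (a new reading comes with each control period).
- viewer.snapshot(name): name is "side" or "top"; returns the picture (420x560x3 uint8, red, green, blue); there is no depth.
- viewer.get_calibration(name): a dict with "K" (3x3 intrinsics, pixels), "position" and "orientation" of the camera in the world. Camera axes: x right, y down, z forward; pixel columns grow to the right and rows downward; lengths in m; the calibration is good to about 2 mm. A picture is of the moment at which its call begins. get_calibration takes no time and is no camera call.
- env.sign_off(): hands the job in, once; it reports no verdict.
The state is a dict: "clock": time; "joint_positions": joint angles; "dq": joint speeds; "joint_efforts": joint torques, N m; "ee_pos": TCP position; "ee_rot": TCP orientation; "ft_force": force on the tool from outside, world axes, zero at the start; "ft_torque": the same for the moment, N m; "grip_width": finger opening in m.
Only numpy, scipy, OpenCV 4.12 (cv2) and the standard library are available. Lean on these libraries where they do the work, as an engineer would, in place of code of your own. Each camera call takes 0.05 s, during which the arm holds its last target. There are 200 camera calls.

TASK

Clear up this bench: the steel toolmaker's clamp lying across the top of the open drawer and the red V-block on the bench both belong in the drawer, each lying flat on the drawer's floor. Leave the file in the drawer, then push the drawer fully home until it clicks in at its catch, without slamming it. Leave the oil bottle, the grease tin and the hammer where they are.

Things in the scene. Friction and masses are not known exactly. Their poses are not given: they have to be found in the camera images.
- drawer_unit: Green bench-top drawer unit, fixed, 260 deep (x) x 350 wide (y) x 130 mm high; origin under its centre, x axis from its front (robot side) to its back. One working drawer in its upper half; the lower half is a false front. Its top plate (underside 118 mm above the bench) begins 118 mm in front of the origin: the drawer is open from above only in front of that edge.
- kit_drawer (a joint): How far the drawer is open, m: 0 = fully home, 0.21 = fully out; starts at 0.175 to 0.205. Pushed along the unit's +x to close. Slides with about 2 N (more if fast); from 16 to 6 mm before home a sprung roller catch resists with up to about 10 N, over the last 5 mm it snaps in and is held at 0. It cannot close while something stands up out of it.
- drawer_floor (a point): Centre of the drawer's floor, 63 mm above the bench; moves with the drawer, axes as the unit's, q + 3 mm in front of (-x) the unit's origin at joint value q. Inside 220 long (x) x 310 wide (y). Two lengthwise dividers at y = -52.5 and +52.5 mm make three 100 mm wide bays centred at y = -105, 0, +105 mm. Sides and dividers are 5 mm thick, 45 mm above the floor, 10 mm below the unit's top plate.
- drawer_front (a point): Middle of the outer face of the yellow pull strip on the drawer front, where it is pushed; 98 mm above the bench, q + 142 mm in front of the unit's origin at joint value q. The strip is 220 wide (y) x 18 mm high and stands 12 mm out from the green front panel (344 wide, 50 to 116 mm above the bench).
- clamp: Toolmaker's clamp: two dark steel bars side by side, 130 long (x) x 42 wide over both (y) x 26 mm high; two 13 mm brass screw heads stand 18 mm out of the +y side at x = +25 and +50 mm, 13 mm above the underside. 0.3 to 0.5 kg. Origin: centre of the bars' underside. Grip across the bars (y) at x = -50 to 0 mm. Starts crosswise over an outer bay, resting on a drawer side and a divider.
- clamp_center (a point): Centre of the clamp's bars, 13 mm above its underside; same axes as the clamp.
- v_block: Red V-block, 100 long (x) x 40 wide (y) x 35 mm high, with a steel-faced V groove along its top; 0.45 to 0.7 kg. Origin: centre of the underside. Stands on the bench at the start, in one of three places shared with the oil bottle and the grease tin. Grip it across its 40 mm width.
- v_block_center (a point): Centre of the V-block, 17.5 mm above its underside.
- file: Short file with a wooden handle, 145 long (x, from -70 to +75 mm) x 24 x 20 mm, lying lengthwise on the floor of one of the drawer's outer bays; it stays in the drawer. Origin: underside.
- oil_bottle: Yellow oil bottle with red cap, 56 mm across, 150 mm high; stands on the bench, to be left alone. Origin: centre of its underside.
- grease_tin: Steel and blue tin, 72 mm across, 60 mm high; stands on the bench, to be left alone. Origin: centre of its underside.
- hammer: Hammer 200 mm long lying on the bench, to be left alone.
There are look-alikes about, which are no part of the job. Of the things like the v_block, leave any that is purple; of the rest the larger one is meant.

How it is judged:
At the end, for the whole second after the job is handed in: The drawer is home at its catch (less than 3 mm open) and still; the clamp and the V-block both lie flat on the drawer's floor (centres less than 19 mm and 24.5 mm above it, between the drawer's walls), at rest; the file is still on the drawer's floor (z of clamp_center in the frame of drawer_floor between 0 and 0.019 m and x of clamp_center in the frame of drawer_floor between -0.11 and 0.11 m and y of clamp_center in the frame of drawer_floor between -0.15 and 0.15 m and z of v_block_center in the frame of drawer_floor between 0 and 0.0245 m and x of v_block_center in the frame of drawer_floor between -0.11 and 0.11 m and y of v_block_center in the frame of drawer_floor between -0.15 and 0.15 m and z of file in the frame of drawer_floor between -0.01 and 0.015 m and value of joint kit_drawer below 0.003 m and velocity of joint kit_drawer between -0.01 and 0.01 m/s and linear speed of each of clamp, v_block below 0.02 m/s); the robot touches nothing.
It fails at once if the oil bottle, grease tin or hammer is shifted by more than 30 mm (distance of any of oil_bottle, grease_tin, hammer from where it was at the start of the episode above 0.03 m).
It fails at once if the drawer is slammed (closing faster than 0.6 m/s) (velocity of joint kit_drawer below -0.6 m/s).
It also fails if it takes over 72 s, if anything falls off the work surface, if the arm or the gripper's body presses on something with over 40 N, if the wrist force passes 120 N, or if a joint passes its speed limit or range.

## Working session

There is one attempt and no reset: what is moved stays moved. The work goes in short steps, Python scripts to look and compute and a tool call to move; the robot and the scene stay as the last step left them, time stands still between calls to the robot, and variables do not carry over. Pictures are saved under pics/ and viewed, about 8 in all and at most 12, crops included, and the job is handed in when it is done.

Besides the shell and the picture viewer there is one more tool, called after "Call:" by a JSON object that holds its "fn" and its "kwargs", one argument or row to a line. apply_moves: Moves the arm, as the interface text tells. Its arguments: {"type":"object","properties":{"increments":{"type":"array"}},"required":["increments"]}

```bash
mkdir -p pics
cat > h.py <<'E'
import numpy as np, cv2
from scipy.spatial.transform import Rotation as R
from cell import env, viewer
def snap(n,f):
    im=viewer.snapshot(n); cv2.imwrite(f'pics/{f}.png',im[:,:,::-1]); return im
def ray(n,uv,z):
    c=viewer.get_calibration(n); K=np.array(c['K']); p=np.array(c['position'])
    o=np.array(c['orientation']); M=R.from_quat(o).as_matrix() if o.size==4 else o.reshape(3,3)
    d=(M@np.linalg.solve(K,np.vstack([np.array(uv,float).T,np.ones(len(uv))]))).T
    return p+d*((z-p[2])/d[:,2])[:,None]
E
python3 - <<'E'
from h import *
a=snap('top','t0'); b=snap('side','s0')
for n in('top','side'): print(viewer.get_calibration(n))
print(env.sense())
E
```

```text
{'K': array([[521.55301373,   0.        , 273.8385057 ],
       [  0.        , 521.55301373, 210.21499769],
       [  0.        ,   0.        ,   1.        ]]), 'position': array([0.44366215, 0.0085498 , 1.74391612]), 'orientation': array([-0.70354512,  0.70898487, -0.04068773,  0.02663126])}
{'K': array([[379.90772702,   0.        , 281.06448084],
       [  0.        , 379.90772702, 212.39398378],
       [  0.        ,   0.        ,   1.        ]]), 'position': array([0.47842599, 0.7625379 , 0.87238578]), 'orientation': array([-0.08009611,  0.92227935, -0.37638418,  0.03633671])}
{'clock': 0.1, 'joint_positions': array([-1.16970640e+00,  9.18015700e-02,  1.23178184e+00,  7.48560937e-07,
        1.81980288e+00, -5.67027984e-02]), 'dq': array([-0.00021376, -0.00226275, -0.00254457, -0.00107034, -0.00187142,
       -0.00258531]), 'joint_efforts': array([ 1.75294048e-03, -4.60215175e+01, -4.19218612e+01, -3.99775172e-05,
        1.06468314e-02, -2.10003833e-05]), 'ee_pos': array([ 0.26509001, -0.53801061,  0.24724389]), 'ee_rot': array([-0.16055292,  0.68928812, -0.6880385 ,  0.16033611]), 'ft_force': array([-0.55173573,  0.22590401, -0.03065448]), 'ft_torque': array([ 0.0120776 , -0.01304468, -0.01899828]), 'grip_width': 0.08570384199922453}
```

View pics/t0.png

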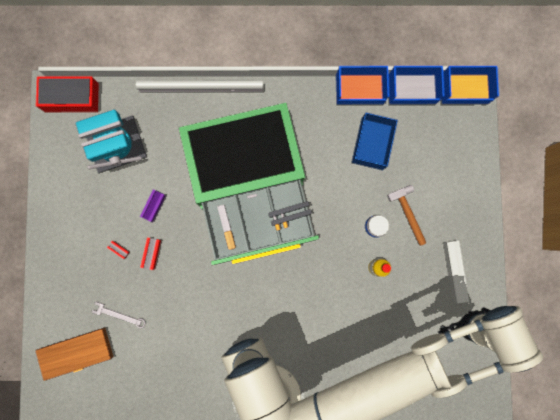

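View pics/s0.png

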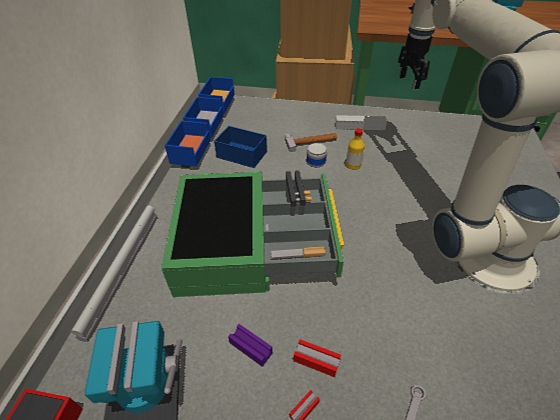

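The top view shows the drawer unit at about (245,150), turned slightly. The clamp, at (290,215), lies across the right (-y) bay with its brass heads towards the robot. The file is in the left bay at (227,228). The larger red V-block is at (151,253), with a small red decoy at (118,249) and a purple one at (152,205). The bottle, tin and hammer are on the right.

```bash
cat > m.py <<'E'
from h import *
im=cv2.imread('pics/t0.png'); hsv=cv2.cvtColor(im,cv2.COLOR_BGR2HSV)
def rect(mask,z,roi,n='top'):
    m=np.zeros_like(mask); x0,y0,x1,y1=roi; m[y0:y1,x0:x1]=mask[y0:y1,x0:x1]
    k,l,s,_=cv2.connectedComponentsWithStats(m); i=1+np.argmax(s[1:,4]); v,u=np.where(l==i)
    P=ray(n,np.c_[u,v],z)[:,:2]
    (c,wh,a)=cv2.minAreaRect((P*1000).astype(np.float32)); B=cv2.boxPoints((c,wh,a))
    return np.array(c),wh,a,B
f=lambda lo,hi: cv2.inRange(hsv,np.array(lo),np.array(hi))
g=f((50,90,60),(80,255,255)); 
g2=cv2.morphologyEx(g,cv2.MORPH_CLOSE,np.ones((3,3)))
print('unit',rect(g,.130,(170,95,320,205)))
y=f((22,130,120),(34,255,255)); print('strip',rect(y,.1,(200,235,320,270)))
r=f((0,120,60),(6,255,255))|f((174,120,60),(180,255,255))
r=cv2.morphologyEx(r,cv2.MORPH_CLOSE,np.ones((9,9))); print('vb',rect(r,.035,(135,225,175,285)))
d=f((0,0,0),(180,255,62)); print('clamp',rect(d,.134,(262,198,322,228)))
o=cv2.resize(im[180:280,100:330],None,fx=3.4,fy=3.4,interpolation=cv2.INTER_CUBIC); cv2.imwrite('pics/c0.png',o)
E
python3 m.py
```

```text
unit (array([778.20837402,  74.52949524]), (252.2453155517578, 346.86676025390625), 13.006890296936035, array([[ 616.2873 ,  215.12689],
       [ 694.356  , -122.8403 ],
       [ 940.12946,  -66.0679 ],
       [ 862.0607 ,  271.8993 ]], dtype=float32))
strip (array([464.55969238,   2.2746582 ]), (13.002878189086914, 218.44915771484375), 13.197721481323242, array([[ 433.2927  ,  107.130035],
       [ 483.16727 , -105.54944 ],
       [ 495.8267  , -102.58072 ],
       [ 445.95212 ,  110.098755]], dtype=float32))
vb (array([469.25704956, 377.02700806]), (47.08256149291992, 100.0248031616211), 77.67588806152344, array([[415.37247, 364.70294],
       [513.0923 , 343.35352],
       [523.1416 , 389.35107],
       [425.4218 , 410.7005 ]], dtype=float32))Traceback (most recent call last):
  File "m.py", line 16, in <module>
    d=f((0,0,0),(180,255,62)); print('clamp',rect(d,.134,(262,198,322,228)))
                                             ~~~~^^^^^^^^^^^^^^^^^^^^^^^^^^
  File "m.py", line 5, in rect
    k,l,s,_=cv2.connectedComponentsWithStats(m); i=1+np.argmax(s[1:,4]); v,u=np.where(l==i)
                                                     ~~~~~~~~~^^^^^^^^^
    return _wrapfunc(a, 'argmax', axis=axis, out=out, **kwds)
    return bound(*args, **kwds)
ValueError: attempt to get argmax of an empty sequence
```

Run:
```python
from h import *
im=cv2.imread('pics/t0.png')
o=cv2.resize(im[175:270,195:325],None,fx=6,fy=6,interpolation=cv2.INTER_CUBIC); cv2.imwrite('pics/c0.png',o)
print(cv2.cvtColor(im,cv2.COLOR_BGR2HSV)[212,262:322].tolist())
```

```text
[[60, 14, 165], [64, 12, 164], [65, 17, 165], [57, 14, 164], [60, 14, 167], [60, 9, 164], [66, 8, 156], [68, 8, 126], [90, 5, 112], [0, 0, 106], [135, 10, 107], [130, 7, 104], [135, 15, 105], [150, 7, 106], [135, 5, 106], [135, 10, 104], [110, 7, 107], [150, 2, 106], [120, 5, 106], [143, 9, 111], [126, 12, 106], [130, 8, 96], [120, 6, 92], [120, 6, 86], [66, 13, 102], [64, 16, 109], [45, 14, 109], [55, 13, 120], [60, 12, 144], [60, 11, 159], [53, 14, 163], [67, 14, 165], [60, 11, 163], [64, 13, 158], [56, 12, 148], [75, 7, 146], [70, 11, 143], [78, 10, 124], [113, 10, 103], [90, 8, 101], [114, 13, 101], [110, 8, 102], [135, 5, 101], [120, 3, 98], [130, 8, 98], [130, 8, 99], [120, 8, 99], [90, 5, 98], [150, 5, 95], [160, 9, 89], [30, 17, 89], [26, 20, 103], [26, 14, 149], [30, 17, 164], [25, 18, 169], [30, 16, 171], [24, 20, 175], [27, 17, 170], [28, 18, 170], [25, 17, 168]]
```

View pics/c0.png

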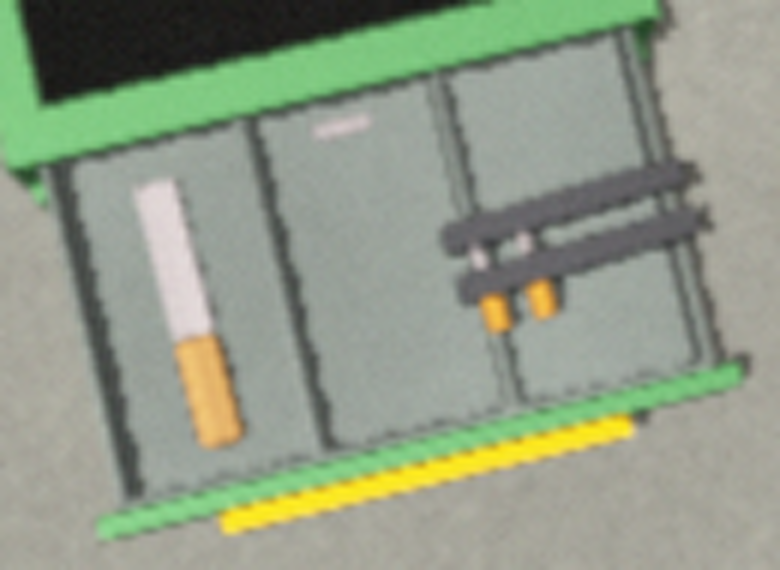

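The crop shows the clamp bars centred at about crop (577,230), i.e. image (290.8,212.9). The left ends are at (443,238) and (462,290), and the brass heads at x≈500 and 541 point to the front-left. The middle bay is empty.

```bash
cat >> h.py <<'E'
YAW=np.deg2rad(13.1); O=np.array([.7715,.073]); U=np.array([np.cos(YAW),np.sin(YAW)]); V=np.array([-U[1],U[0]])
def unit(p): d=np.asarray(p)[:2]-O; return np.array([d@U,d@V])
def world(a,b): return O+a*U+b*V
def pose():
    s=env.sense(); M=R.from_quat(s['ee_rot']).as_matrix(); return s['ee_pos'],np.rad2deg(np.arctan2(M[1,2],M[0,2])),M,s
E
python3 - <<'E'
from h import *
c=np.array([(443,238),(462,290),(693,172),(710,220),(497,300),(541,300)],float); px=(c+.5)/6-.5+[195,175]
P=ray('top',px,.132); print(P[:4].round(4)); C=P[:4].mean(0); print('C',C,unit(C))
l=P[:2].mean(0);r=P[2:4].mean(0); print('xaxis deg',np.degrees(np.arctan2(*(l-r)[1::-1])),'len',np.linalg.norm(l-r),'brass',[unit(p) for p in P[4:]])
d=(l-r)/np.linalg.norm(l-r); print('grip',C-.025*d, unit(C-.025*d))
p,a,M,s=pose(); print(p,a,M.round(3))
E
```

```text
[[ 0.5851 -0.0073  0.132 ]
 [ 0.5581 -0.0169  0.132 ]
 [ 0.6186 -0.1373  0.132 ]
 [ 0.5935 -0.1457  0.132 ]]
C [ 0.58880032 -0.07677332  0.132     ] [-0.21189142 -0.1044665 ]
xaxis deg 104.90800225977232 len 0.1339140497896801 brass [array([-0.23750224, -0.05551426]), array([-0.24281545, -0.07761352])]
grip [ 0.59523201 -0.10093183  0.132     ] [-0.21110266 -0.12945405]
[ 0.26509001 -0.53801061  0.24724389] -63.77039336798727 [[-0.897 -0.001  0.442]
 [-0.442  0.002 -0.897]
 [-0.    -1.    -0.002]]
```

Call:
{"fn": "apply_moves", "kwargs": {
  "increments": [
    [0,[3,4,0],[0,0,0.12]],
    [0,[6,8,0],[0,0,0.24]],
    [0,[9,12,0],[0,0,0.36]],
    [0,[12,16,0],[0,0,0.48]],
    [0,[15,20,0],[0,0,0.6]],
    [0,[18,24,0],[0,0,0.72]],
    [0,[21,28,0],[0,0,0.84]],
    [0,[24,32,0],[0,0,0.96]],
    [0,[27,36,0],[0,0,1.08]],
    [0,[30,40,-2],[0,0,1.2]],
    [0,[33,43.7,-4],[0,0,1.3]],
    [0,[33,43.7,-5],[0,0,1.373]],
    [0,[33,43.7,-5],[0,0,1.373]],
    [0,[33,43.7,-5],[0,0,1.373]],
    [0,[33,43.7,-5],[0,0,1.373]],
    [0,[33,43.7,-5],[0,0,1.373]]
  ]
}}

```text
clock: 1.43
ee_pos: [0.5948, -0.1007, 0.1962]
ee_rot: [0.562, -0.432, 0.43, -0.56]
ft_force: [0.3, 1.0, 0.5]
grip_width: 0.0856
```

Run:
```python
from h import *
p,a,M,s=pose(); print(p,a,M[:,1],s['joint_positions'].round(2),s['ft_force'],env.tips_ahead)
im=snap('side','s1'); snap('top','t1')
cv2.imwrite('pics/s1c.png',cv2.resize(im[130:300,230:380,::-1],None,fx=4,fy=3.5))
```

```text
[ 0.59481033 -0.10071289  0.19624603] 14.966537811032701 [-4.08043686e-03 -4.94639481e-04 -9.99991553e-01] [-0.22  0.1   1.31 -0.    1.73 -0.48] [0.27419518 1.0015318  0.51705705] 0.017
```

View pics/s1c.png

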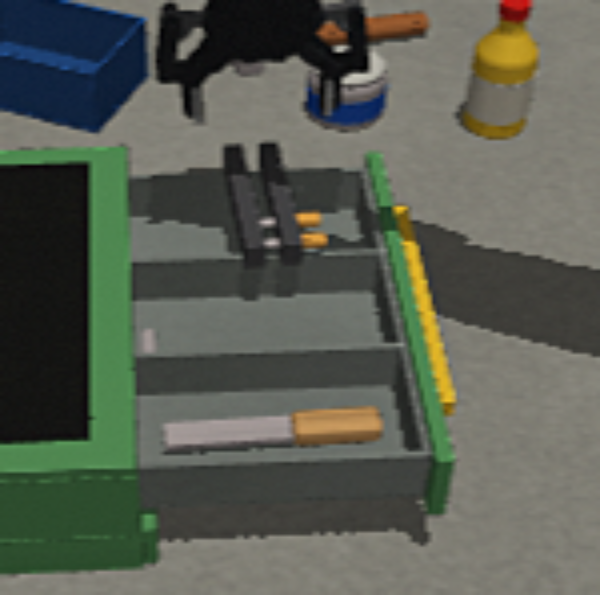

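The gripper straddles the clamp, with the fingertips at crop (195,115) and (330,110) above the bars at (265,200). I'll descend, grip and lift.

Call:
{"fn": "apply_moves", "kwargs": {
  "increments": [
    [0,[0,0,-3],[0,0,0]],
    [0,[0,0,-5.5],[0,0,0]],
    [0,[0,0,-6.8],[0,0,0]],
    [0,[0,0,-6.8],[0,0,0]],
    [0.5,[0,0,-6.8],[0,0,0]],
    [1,[0,0,-6.8],[0,0,0]],
    [1,[0,0,-6.8],[0,0,0]],
    [1,[0,0,-6.8],[0,0,0]],
    [1,[0,0,-6.8],[0,0,0]],
    [1,[0,0,-6.8],[0,0,0]],
    [1,[0,0,-6.8],[0,0,0]],
    [1,[0,0,-6.8],[0,0,0]]
  ]
}}

```text
clock: 2.53
ee_pos: [0.5959, -0.1025, 0.1327]
ee_rot: [0.56, -0.43, 0.433, -0.56]
ft_force: [0.9, -0.8, 5.5]
grip_width: 0.0408
```

Call:
{"fn": "apply_moves", "kwargs": {
  "increments": [
    [1,[0,0,1.5],[0,0,0]],
    [1,[0,0,3],[0,0,0]],
    [1,[0,0,5],[0,0,0]],
    [1,[0,0,7],[0,0,0]],
    [1,[0,0,7],[0,0,0]],
    [1,[0,0,7],[0,0,0]]
  ]
}}

```text
clock: 3.03
ee_pos: [0.5963, -0.1026, 0.2034]
ee_rot: [-0.56, 0.429, -0.433, 0.561]
ft_force: [-0.0, -0.1, -4.7]
grip_width: 0.0407
```

Run:
```python
from h import *
p,a,M,s=pose(); print(p,a,s['ft_force'],s['ft_torque'],s['grip_width'])
im=snap('side','s2')
cv2.imwrite('pics/s2c.png',cv2.resize(im[90:300,220:380,::-1],None,fx=4,fy=2.8*1.0))
t=world(-.235,-.107); print(t-p[:2])
```

```text
[ 0.5963103  -0.10262244  0.20336903] 14.832771938304758 [-0.00821159 -0.13554525 -4.72744415] [-0.10328124 -0.05776058  0.01381739] 0.040663698989028066
[-0.02944296  0.01814395]
```

View pics/s2c.png

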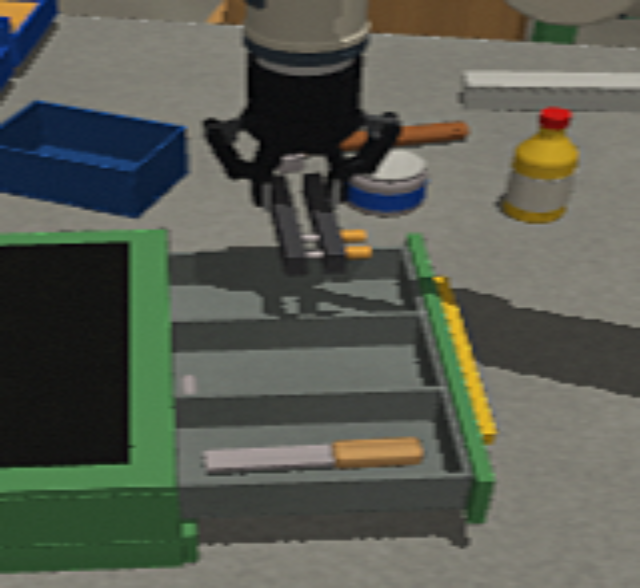

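The clamp is held level (about 0.47 kg). I'll turn it lengthwise above its bay.

Call:
{"fn": "apply_moves", "kwargs": {
  "increments": [
    [1,[-0.5,0.3,0.5],[0,0,-0.12]],
    [1,[-1,0.6,1],[0,0,-0.24]],
    [1,[-1.5,1,1],[0,0,-0.36]],
    [1,[-2,1.3,1],[0,0,-0.48]],
    [1,[-2.5,1.6,1],[0,0,-0.6]],
    [1,[-2.9,1.8,1],[0,0,-0.72]],
    [1,[-2.9,1.8,1],[0,0,-0.84]],
    [1,[-2.9,1.8,1],[0,0,-0.96]],
    [1,[-2.9,1.8,1],[0,0,-1.08]],
    [1,[-2.9,1.8,1],[0,0,-1.2]],
    [1,[-2.9,1.8,1],[0,0,-1.32]],
    [1,[-2.9,1.8,1],[0,0,-1.44]],
    [1,[-2.9,1.8,1],[0,0,-1.54]],
    [1,[-2.9,1.8,1],[0,0,-1.6]],
    [1,[-2.9,1.8,1],[0,0,-1.6]],
    [1,[-2.9,1.8,1],[0,0,-1.6]],
    [1,[-2.9,1.8,1],[0,0,-1.6]]
  ]
}}

```text
clock: 4.5
ee_pos: [0.5663, -0.0844, 0.2101]
ee_rot: [0.083, -0.702, 0.703, -0.08]
ft_force: [0.1, 0.5, -4.5]
grip_width: 0.0402
```

Run:
```python
from h import *
p,a,M,s=pose(); print(p,a,unit(p),s['grip_width'])
im=snap('top','t3')
cv2.imwrite('pics/t3c.png',cv2.resize(im[170:275,190:330,::-1],None,fx=5.5,fy=5.5,interpolation=cv2.INTER_CUBIC))
```

```text
[ 0.56628758 -0.08438262  0.2101093 ] -76.73054744186426 [-0.23554295 -0.10677523] 0.040242763626696335
```

View pics/t3c.png

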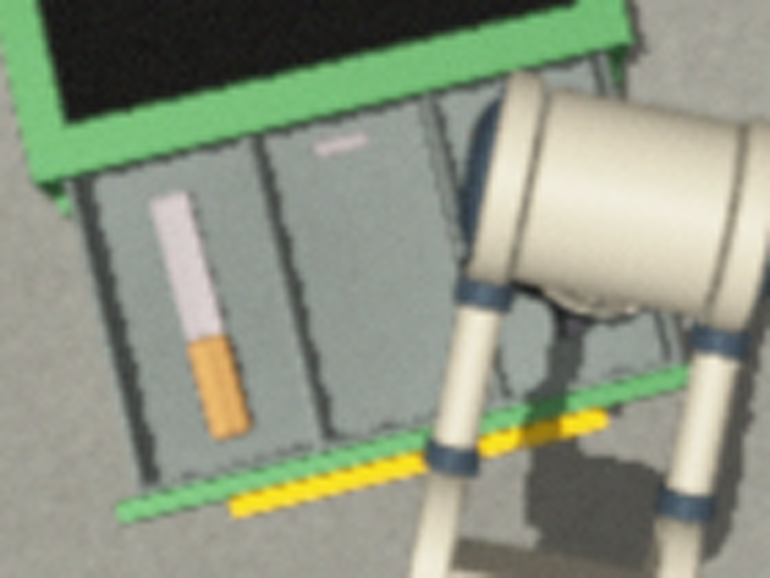

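The wrist hides the clamp from above, but the pose is on target (unit -235.5, -106.8). I'll descend and watch the force.

Call:
{"fn": "apply_moves", "kwargs": {
  "increments": [
    [1,[0,0,-3],[0,0,0]],
    [1,[0,0,-6],[0,0,0]],
    [1,[0,0,-8],[0,0,0]],
    [1,[0,0,-9.5],[0,0,0]],
    [1,[0,0,-10.5],[0,0,0]],
    [1,[0,0,-11.2],[0,0,0]],
    [1,[0,0,-11.6],[0,0,0]],
    [1,[0,0,-11.6],[0,0,0]],
    [1,[0,0,-11.6],[0,0,0]]
  ]
}}

```text
clock: 5.3
ee_pos: [0.5669, -0.0845, 0.0955]
ee_rot: [0.083, -0.702, 0.703, -0.081]
ft_force: [-0.2, 0.2, -4.7]
grip_width: 0.0405
```

Run:
```python
from h import *
p,a,M,s=pose(); print(p,a,unit(p),s['ft_force'],s['ft_torque'])
im=snap('side','s4')
cv2.imwrite('pics/s4c.png',cv2.resize(im[120:300,230:370,::-1],None,fx=4.5,fy=3.3))
```

```text
[ 0.56690992 -0.08451848  0.09554891] -76.7428891428207 [-0.23496759 -0.10704861] [-0.19256967  0.21422046 -4.65937009] [-0.04039173  0.1491163   0.00976648]
```

View pics/s4c.png

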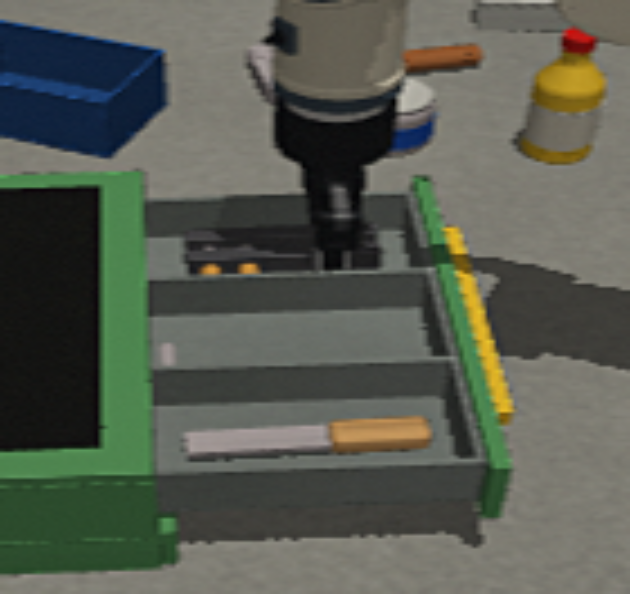

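The clamp hangs lengthwise inside the right bay (crop x 185–380, y 235–270) with free space around it. I'll lower it the last few millimetres and open only part way.

Call:
{"fn": "apply_moves", "kwargs": {
  "increments": [
    [1,[0,0,-0.3],[0,0,0]],
    [1,[0,0,-0.6],[0,0,0]],
    [1,[0,0,-0.8],[0,0,0]],
    [1,[0,0,-0.8],[0,0,0]],
    [1,[0,0,-0.8],[0,0,0]]
  ]
}}

```text
clock: 5.77
ee_pos: [0.5672, -0.0846, 0.088]
ee_rot: [0.082, -0.702, 0.703, -0.081]
ft_force: [0.1, -0.1, -4.4]
grip_width: 0.0409
```

Not in contact yet, so I'll go slightly lower.

Call:
{"fn": "apply_moves", "kwargs": {
  "increments": [
    [1,[0,0,-0.2],[0,0,0]],
    [1,[0,0,-0.4],[0,0,0]],
    [1,[0,0,-0.4],[0,0,0]],
    [1,[0,0,-0.4],[0,0,0]]
  ]
}}

```text
clock: 6.1
ee_pos: [0.5689, -0.0842, 0.0877]
ee_rot: [0.08, -0.701, 0.703, -0.083]
ft_force: [-0.2, 2.6, 9.9]
grip_width: 0.0407
```

Contact made. Release and lift.

Call:
{"fn": "apply_moves", "kwargs": {
  "increments": [
    [0.4,[0,0,0],[0,0,0]],
    [0.37,[0,0,0],[0,0,0]],
    [0.37,[0,0,0],[0,0,0]],
    [0.37,[0,0,0.2],[0,0,0]],
    [0.37,[0,0,0.2],[0,0,0]],
    [0.37,[0,0,2],[0,0,0]],
    [0.37,[0,0,5],[0,0,0]],
    [0.37,[0,0,8.5],[0,0,0]],
    [0,[0,0,12],[0,0,0]],
    [0,[0,0,15],[0,0,0]],
    [0,[0,0,15],[0,0,0]]
  ]
}}

```text
clock: 7.02
ee_pos: [0.5707, -0.0847, 0.2461]
ee_rot: [0.076, -0.7, 0.705, -0.087]
ft_force: [-0.2, 0.4, 0.9]
grip_width: 0.085
```

Run:
```python
from h import *
p,a,M,s=pose(); print(p,a,s['joint_positions'].round(2),s['ft_force'],s['grip_width'])
g=np.array([.470,.380]); print('shift',g-p[:2],'turn options', [np.deg2rad(x-a) for x in (-12.3+90,-12.3-90)], np.hypot(*g))
im=snap('side','s5')
cv2.imwrite('pics/s5c.png',cv2.resize(im[120:400,200:370,::-1],None,fx=3.5,fy=2.1))
```

```text
[ 0.57074436 -0.08467524  0.24613147] -76.73765879784811 [-0.21  0.01  1.31 -0.    1.8   1.13] [-0.24903403  0.38383176  0.93887717] 0.08500038392600075
shift [-0.10074436  0.46467524] turn options [np.float64(2.6954456350940372), np.float64(-0.4461470184957558)] 0.604400529450463
```

View pics/s5c.png

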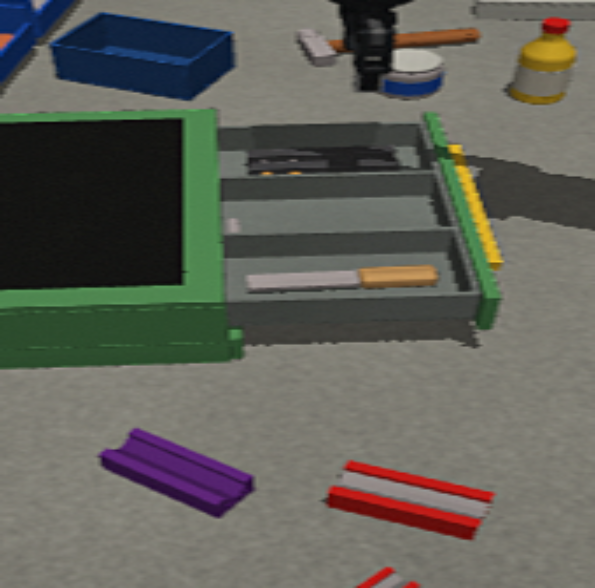

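The clamp lies flat in the right bay and the fingers are clear of it. Next, the V-block.

Call:
{"fn": "apply_moves", "kwargs": {
  "increments": [
    [0,[-1,4,0],[0,0,-0.06]],
    [0,[-2,8,0],[0,0,-0.12]],
    [0,[-3,12,0],[0,0,-0.18]],
    [0,[-4,16,0],[0,0,-0.24]],
    [0,[-5,20,0],[0,0,-0.3]],
    [0,[-6,24,0],[0,0,-0.36]],
    [0,[-7,28,0],[0,0,-0.42]],
    [0,[-7.5,32,0],[0,0,-0.446]],
    [0,[-8,36,0],[0,0,-0.446]],
    [0,[-9,40,-2],[0,0,-0.446]],
    [0,[-9.5,44,-5],[0,0,-0.446]],
    [0,[-10.1,46.5,-9],[0,0,-0.446]],
    [0,[-10.1,46.5,-12],[0,0,-0.446]],
    [0,[-10.1,46.5,-14],[0,0,-0.446]],
    [0,[-10.1,46.5,-14],[0,0,-0.446]],
    [0,[-10.1,46.5,-14],[0,0,-0.446]],
    [0,[-10.1,46.5,-14],[0,0,-0.446]]
  ]
}}

```text
clock: 8.48
ee_pos: [0.47, 0.3804, 0.1042]
ee_rot: [-0.08, -0.701, 0.705, 0.072]
ft_force: [-0.2, -0.1, 0.6]
grip_width: 0.0854
```

Run:
```python
from h import *
p,a,M,s=pose(); print(p,a,s['joint_positions'].round(2),s['ft_force'])
im=snap('side','s6')
cv2.imwrite('pics/s6c.png',cv2.resize(im[270:420,220:400,::-1],None,fx=4,fy=4))
```

```text
[0.470011   0.38037849 0.10424469] -102.3185490432991 [ 0.63  0.12  1.46 -0.01  1.56  2.42] [-0.16126796 -0.06594869  0.55118029]
```

View pics/s6c.png

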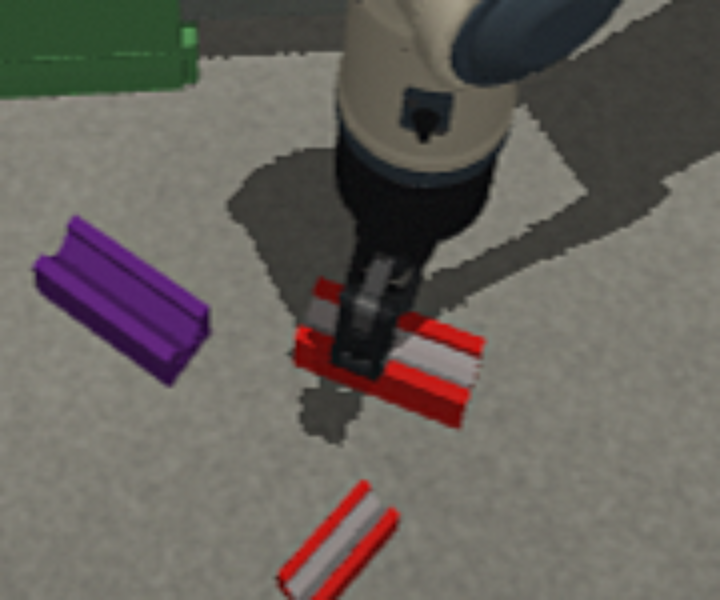

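The gripper straddles the V-block (crop (390,345)) and both neighbouring blocks are clear. I'll descend, grip and lift.

Call:
{"fn": "apply_moves", "kwargs": {
  "increments": [
    [0,[0,0,-3],[0,0,0]],
    [0,[0,0,-5.5],[0,0,0]],
    [0,[0,0,-7.3],[0,0,0]],
    [0,[0,0,-7.9],[0,0,0]],
    [0,[0,0,-7.9],[0,0,0]],
    [0.5,[0,0,-7.9],[0,0,0]],
    [1,[0,0,-7.9],[0,0,0]],
    [1,[0,0,-7.9],[0,0,0]],
    [1,[0,0,-7.9],[0,0,0]],
    [1,[0,0,-7.9],[0,0,0]],
    [1,[0,0,-7.9],[0,0,0]],
    [1,[0,0,-7.9],[0,0,0]],
    [1,[0,0,-7.9],[0,0,0]]
  ]
}}

```text
clock: 9.62
ee_pos: [0.4714, 0.3811, 0.0285]
ee_rot: [-0.082, -0.702, 0.704, 0.07]
ft_force: [-0.7, -1.5, 6.4]
grip_width: 0.0388
```

Call:
{"fn": "apply_moves", "kwargs": {
  "increments": [
    [1,[0,0,2],[0,0,0]],
    [1,[0,0,5],[0,0,0]],
    [1,[0,0,8],[0,0,0]],
    [1,[0,0,12],[0,0,0]],
    [1,[0,0,16],[0,0,0]],
    [1,[0,0,18],[0,0,0]],
    [1,[0,0,18],[0,0,0]],
    [1,[0,0,18],[0,0,0]]
  ]
}}

```text
clock: 10.28
ee_pos: [0.4716, 0.3813, 0.2086]
ee_rot: [-0.082, -0.702, 0.704, 0.07]
ft_force: [0.2, -0.4, -5.7]
grip_width: 0.0387
```

Run:
```python
from h import *
p,a,M,s=pose(); print(p,a,s['ft_force'],s['ft_torque'],s['grip_width'])
t=world(-.212,0); print('shift',t-p[:2],'turn',np.deg2rad(-76.9-a))
```

```text
[0.47157656 0.38131649 0.2085698 ] -102.33175946576449 [ 0.15915429 -0.38595303 -5.74013184] [-0.0043063   0.02819838  0.05409165] 0.03866294227947066
shift [ 0.09344054 -0.35636656] turn 0.4438679372528244
```

Held at 0.58 kg. I'll carry it over the middle bay.

Call:
{"fn": "apply_moves", "kwargs": {
  "increments": [
    [1,[1,-4,0],[0,0,0.06]],
    [1,[2,-8,0],[0,0,0.12]],
    [1,[3,-12,0],[0,0,0.18]],
    [1,[4,-16,0],[0,0,0.24]],
    [1,[5,-20,0],[0,0,0.3]],
    [1,[6,-24,0],[0,0,0.36]],
    [1,[7,-28,0],[0,0,0.42]],
    [1,[8.5,-32,0],[0,0,0.444]],
    [1,[9.3,-35.6,0],[0,0,0.444]],
    [1,[9.3,-35.6,0],[0,0,0.444]],
    [1,[9.3,-35.6,0],[0,0,0.444]],
    [1,[9.3,-35.6,-3],[0,0,0.444]],
    [1,[9.3,-35.6,-6],[0,0,0.444]],
    [1,[9.3,-35.6,-8],[0,0,0.444]],
    [1,[9.3,-35.6,-9.5],[0,0,0.444]],
    [1,[9.3,-35.6,-10.5],[0,0,0.444]],
    [1,[9.3,-35.6,-11],[0,0,0.444]],
    [1,[9.3,-35.6,-11],[0,0,0.444]],
    [1,[9.3,-35.6,-11],[0,0,0.444]]
  ]
}}

```text
clock: 11.87
ee_pos: [0.5646, 0.0258, 0.0987]
ee_rot: [-0.075, 0.703, -0.702, 0.087]
ft_force: [0.3, 0.2, -3.5]
grip_width: 0.0386
```

Run:
```python
from h import *
p,a,M,s=pose(); print(p,a,unit(p),s['ft_force'],s['ft_torque'])
im=snap('side','s7')
cv2.imwrite('pics/s7c.png',cv2.resize(im[120:300,230:370,::-1],None,fx=4.5,fy=3.3))
```

```text
[0.56457718 0.02581283 0.09873831] -76.8550761432844 [-0.21223288  0.00094016] [ 0.29026804  0.22757189 -3.53856417] [ 0.00519729 -0.0169426   0.02491493]
```

View pics/s7c.png

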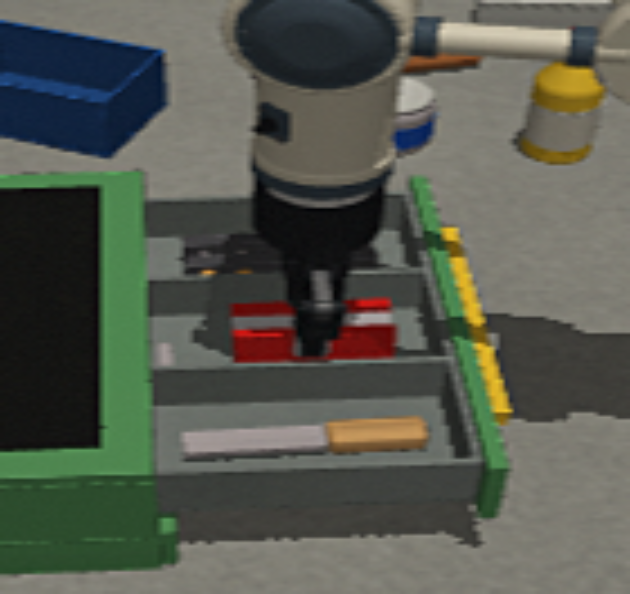

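The V-block hangs straight in the middle bay (crop x 232–397, y 300–360), clear of both dividers. I'll lower it to contact.

Call:
{"fn": "apply_moves", "kwargs": {
  "increments": [
    [1,[0,0,-0.3],[0,0,0]],
    [1,[0,0,-0.6],[0,0,0]],
    [1,[0,0,-0.9],[0,0,0]],
    [1,[0,0,-0.9],[0,0,0]],
    [1,[0,0,-0.9],[0,0,0]]
  ]
}}

```text
clock: 12.33
ee_pos: [0.5657, 0.0257, 0.0915]
ee_rot: [-0.074, 0.703, -0.702, 0.088]
ft_force: [1.5, 0.1, -1.2]
grip_width: 0.0388
```

Call:
{"fn": "apply_moves", "kwargs": {
  "increments": [
    [1,[0,0,-0.2],[0,0,0]],
    [0.42,[0,0,-0.2],[0,0,0]],
    [0.38,[0,0,-0.1],[0,0,0]],
    [0.38,[0,0,0],[0,0,0]],
    [0.38,[0,0,0.2],[0,0,0]],
    [0.38,[0,0,2],[0,0,0]],
    [0.38,[0,0,5],[0,0,0]],
    [0.38,[0,0,8.5],[0,0,0]],
    [0.38,[0,0,11],[0,0,0]],
    [0.38,[0,0,11],[0,0,0]]
  ]
}}

```text
clock: 13.17
ee_pos: [0.5678, 0.0256, 0.2093]
ee_rot: [0.07, -0.702, 0.703, -0.092]
ft_force: [1.6, 0.5, 1.0]
grip_width: 0.0531
```

Run:
```python
from h import *
p,a,M,s=pose(); print(p,a,unit(p),s['ft_force'],s['grip_width'])
im=snap('side','s8')
t=cv2.cvtColor(im[:,:,::-1],cv2.COLOR_BGR2HSV); m=cv2.inRange(t,(22,150,120),(34,255,255)); m[:,:320]=0;m[:170]=0;m[:,350:]=0
v,u=np.where(m>0); P=ray('side',np.c_[u,v],.098); q=np.array([unit(x) for x in P]); print('strip unit x',np.percentile(q[:,0],[5,50,95]))
cv2.imwrite('pics/s8c.png',cv2.resize(im[120:300,230:370,::-1],None,fx=4.5,fy=3.3))
for x in(-.36,-.33): w=world(x,0); print(x,'shift',w-p[:2],np.hypot(*w))
```

```text
[0.56784704 0.02560902 0.20929167] -76.8729011694651 [-2.09094315e-01  5.32867670e-07] [1.6317952  0.47923512 0.95517505] 0.05312101894161545
strip unit x [-0.31925953 -0.31449683 -0.30993157]
-0.36 shift [-0.14697839 -0.03420349] 0.42095639557672865
-0.33 shift [-0.11775911 -0.02740395] 0.4500915098386904
```

View pics/s8c.png

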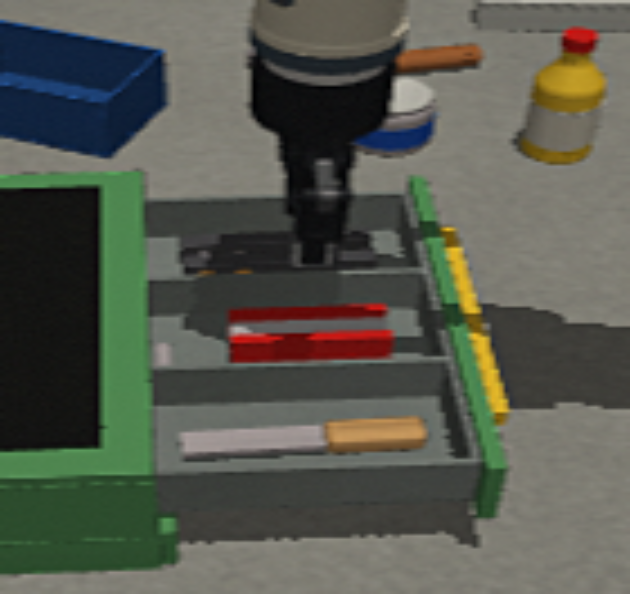

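Both parts lie flat in their own bays and the file is in place (V-block crop (310,335), file (300,435)). Next I move in front of the pull strip with the fingers shut.

Call:
{"fn": "apply_moves", "kwargs": {
  "increments": [
    [1,[-4,-0.9,0],[0,0,0]],
    [1,[-8,-1.8,0],[0,0,0]],
    [1,[-12,-2.7,0],[0,0,0]],
    [1,[-14.7,-3.4,0],[0,0,0]],
    [1,[-14.7,-3.4,0],[0,0,0]],
    [1,[-14.7,-3.4,-3],[0,0,0]],
    [1,[-14.7,-3.4,-6],[0,0,0]],
    [1,[-14.7,-3.4,-9],[0,0,0]],
    [1,[-14.7,-3.4,-10.5],[0,0,0]],
    [1,[-14.7,-3.4,-10.5],[0,0,0]],
    [1,[-14.7,-3.4,-10.5],[0,0,0]],
    [1,[-14.7,-3.4,-10.5],[0,0,0]]
  ]
}}

```text
clock: 14.22
ee_pos: [0.4209, -0.0084, 0.1021]
ee_rot: [0.071, -0.702, 0.702, -0.091]
ft_force: [1.2, -1.3, 0.6]
grip_width: -0.0001
```

Run:
```python
from h import *
p,a,M,s=pose(); print(p,a,unit(p),M[:,1],s['ft_force'],s['grip_width'])
for x in(-.33,-.18,-.153,-.148): print(x,'shift',world(x,0)-p[:2])
```

```text
[ 0.42086741 -0.00837824  0.10211237] -76.86885900227429 [-3.59952203e-01  2.10882273e-04] [ 0.02902166  0.00308665 -0.99957402] [ 1.17169701 -1.27362535  0.62682727] -0.00011461166029939175
-0.33 shift [0.02922052 0.00658331]
-0.18 shift [0.17531692 0.04058101]
-0.153 shift [0.20161427 0.04670059]
-0.148 shift [0.20648415 0.04783385]
```

Push to about 25 mm open at roughly 0.12 m/s.

Call:
{"fn": "apply_moves", "kwargs": {
  "increments": [
    [1,[1,0.2,0.3],[0,0,0]],
    [1,[2,0.4,0.3],[0,0,0]],
    [1,[2.6,0.6,0.3],[0,0,0]],
    [1,[3.1,0.7,0.3],[0,0,0]],
    [1,[3.7,0.9,0.3],[0,0,0]],
    [1,[4.5,1,0.3],[0,0,0]],
    [1,[5.4,1.2,0.3],[0,0,0]],
    [1,[6.3,1.5,0.3],[0,0,0]],
    [1,[7.2,1.7,0.3],[0,0,0]],
    [1,[8.1,1.9,0.3],[0,0,0]],
    [1,[9,2.1,0.3],[0,0,0]],
    [1,[9.9,2.3,0.3],[0,0,0]],
    [1,[10.8,2.5,0.3],[0,0,0]],
    [1,[11.7,2.7,0.3],[0,0,0]],
    [1,[12.6,2.9,0.3],[0,0,0]],
    [1,[13.5,3.1,0.3],[0,0,0]],
    [1,[14.4,3.3,0.3],[0,0,0]],
    [1,[15.3,3.5,0.3],[0,0,0]],
    [1,[16.2,3.7,0.3],[0,0,0]],
    [1,[17,3.9,0.3],[0,0,0]]
  ]
}}

```text
clock: 15.88
ee_pos: [0.5918, 0.0308, 0.1048]
ee_rot: [0.071, -0.702, 0.703, -0.091]
ft_force: [-2.0, 1.1, -0.2]
grip_width: -0.0002
```

Run:
```python
from h import *
p,a,M,s=pose(); print(p,unit(p),s['ft_force'])
im=snap('side','s9')
t=cv2.cvtColor(im[:,:,::-1],cv2.COLOR_BGR2HSV); m=cv2.inRange(t,(22,150,120),(34,255,255)); m[:,:240]=0;m[:170]=0;m[:,340:]=0
k,l,st,_=cv2.connectedComponentsWithStats(m); print(st[1:])
v,u=np.where(m>0); q=np.array([unit(x) for x in ray('side',np.c_[u,v],.098)]); print(np.percentile(q[:,0],[5,50,95]))
```

```text
[0.59175382 0.03080877 0.10483304] [-0.18463116 -0.00035353] [-1.96148226  1.08246974 -0.20926217]
[[280 194   2   3   4]
 [281 220   6  31 122]]
[-0.17137277 -0.16647844 -0.16115582]
```

The drawer is about 30 mm open and pushing at 2 N. Now slowly through the catch.

Call:
{"fn": "apply_moves", "kwargs": {
  "increments": [
    [1,[0.4,0.1,0],[0,0,0]],
    [1,[0.8,0.2,0],[0,0,0]],
    [1,[1.1,0.25,0],[0,0,0]],
    [1,[1.4,0.3,0],[0,0,0]],
    [1,[1.6,0.4,0],[0,0,0]],
    [1,[1.8,0.4,0],[0,0,0]],
    [1,[2,0.5,0],[0,0,0]],
    [1,[2.2,0.5,0],[0,0,0]],
    [1,[2.4,0.55,0],[0,0,0]],
    [1,[2.6,0.6,0],[0,0,0]],
    [1,[2.7,0.6,0],[0,0,0]],
    [1,[2.8,0.65,0],[0,0,0]],
    [1,[2.9,0.7,0],[0,0,0]],
    [1,[3,0.7,0],[0,0,0]],
    [1,[3,0.7,0],[0,0,0]]
  ]
}}

```text
clock: 17.18
ee_pos: [0.6235, 0.0381, 0.105]
ee_rot: [0.07, -0.702, 0.702, -0.092]
ft_force: [-0.4, 0.4, -0.9]
grip_width: -0.0002
```

Call:
{"fn": "apply_moves", "kwargs": {
  "increments": [
    [1,[0.1,0,0],[0,0,0]],
    [1,[0.2,0.05,0],[0,0,0]],
    [1,[0.3,0.07,0],[0,0,0]],
    [1,[0.4,0.1,0],[0,0,0]],
    [1,[0.4,0.1,0],[0,0,0]]
  ]
}}

```text
clock: 17.6
ee_pos: [0.6273, 0.0391, 0.1051]
ee_rot: [0.07, -0.702, 0.703, -0.092]
ft_force: [-2.7, -1.0, 1.8]
grip_width: -0.0003
```

Call:
{"fn": "apply_moves", "kwargs": {
  "increments": [
    [1,[0.1,0,0],[0,0,0]],
    [1,[0.2,0.05,0],[0,0,0]],
    [1,[0.3,0.07,0],[0,0,0]],
    [1,[0.4,0.1,0],[0,0,0]],
    [1,[0.4,0.1,0],[0,0,0]]
  ]
}}

```text
clock: 18.02
ee_pos: [0.6276, 0.0391, 0.1052]
ee_rot: [0.073, -0.702, 0.703, -0.088]
ft_force: [-20.1, -3.5, 9.1]
grip_width: -0.0005
```

The arm met a hard stop: 20 N with under 0.5 mm of movement. I'll back off, rise and look.

Call:
{"fn": "apply_moves", "kwargs": {
  "increments": [
    [1,[-1,-0.2,0],[0,0,0]],
    [1,[-3,-0.7,0],[0,0,0]],
    [1,[-6,-1.4,0],[0,0,0]],
    [1,[-9,-2.1,1],[0,0,0]],
    [1,[-12,-3,4],[0,0,0]],
    [1,[-14,-6,8],[0,0,0]],
    [1,[-16,-10,10],[0,0,0]],
    [1,[-18,-14,10],[0,0,0]],
    [1,[-20,-18,10],[0,0,0]],
    [1,[-20,-22,10],[0,0,0]],
    [1,[-20,-25,10],[0,0,0]],
    [1,[-20,-25,10],[0,0,0]],
    [1,[-20,-25,10],[0,0,0]],
    [1,[-20,-25,10],[0,0,0]]
  ]
}}

```text
clock: 19.18
ee_pos: [0.4277, -0.2108, 0.2051]
ee_rot: [0.073, -0.702, 0.703, -0.088]
ft_force: [0.7, 0.7, 0.4]
grip_width: -0.0001
```

Run:
```python
from h import *
p,a,M,s=pose(); print(p,s['ft_force'],s['clock'],abs(s['dq']).max())
im=snap('top','t10')
t=cv2.cvtColor(im[:,:,::-1],cv2.COLOR_BGR2HSV); m=cv2.inRange(t,(22,130,120),(34,255,255)); m[:190]=0; m[245:]=0;m[:,:190]=0;m[:,330:]=0
v,u=np.where(m>0); q=np.array([unit(x) for x in ray('top',np.c_[u,v],.1)]); print('strip',np.percentile(q[:,0],[2,50,98]),len(q))
t0=cv2.cvtColor(cv2.imread('pics/t0.png'),cv2.COLOR_BGR2HSV); m=cv2.inRange(t0,(22,130,120),(34,255,255)); m[:235]=0;m[270:]=0;m[:,:200]=0;m[:,320:]=0
v,u=np.where(m>0); q=np.array([unit(x) for x in ray('top',np.c_[u,v],.1)]); print('strip0',np.percentile(q[:,0],[2,50,98]),len(q))
cv2.imwrite('pics/t10c.png',cv2.resize(im[60:300,60:470,::-1],None,fx=1.9,fy=1.9))
```

```text
[ 0.42772983 -0.21083843  0.20506108] [0.68876212 0.69842517 0.4275914 ] 19.1833 0.04002819038323081
strip [-0.1379296  -0.13082659 -0.12281447] 320
strip0 [-0.32123911 -0.31499229 -0.30875634] 292
```

View pics/t10c.png

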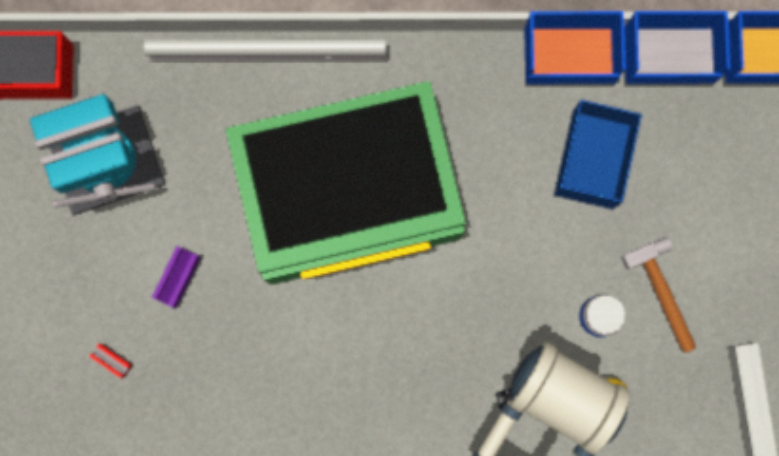

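```bash
python3 -c "
from h import *
print(env.sign_off())"
```

```text
the job is handed in; nothing more can be done
None
```

I put the clamp flat in the right-hand bay and the V-block flat in the middle bay, left the file in the left-hand bay, pushed the drawer home slowly and signed off at about 19 s. No verdict was reported.

- **Drawer:** the final push met a hard stop, 20 N for under 0.5 mm of movement. The last top picture shows the front closed up against the unit, with the strip 184 mm from where it started. The stop came about 5 mm deeper than my measured unit position predicted. The strip in that picture was off by about the same amount, so I took it as an error in my origin, not a part-open drawer. I did not measure the catch itself.
- **Contents:** the side picture before closing showed the clamp, V-block and file all flat on the drawer floor. They could not be seen once the drawer was shut.
- **Leave-alone items:** the hammer and grease tin look undisturbed in the last picture. The oil bottle was mostly hidden under the arm there. It was standing in place in the side picture taken before closing, and the arm was above its height, with no force showing.

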